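Release the latched channel key on the probe station's control case

TASK

One of the four identical grey keys on the white control case is still latched down. With the fingertips tap each key lightly, in order along the row starting beside the green lamp, so that none is pushed down more than a little and the latched one stays latched; then, after lifting off, press the latched key all the way down so that it lets go and comes fully up like the others. Leave the jar, the screwdriver and the sample carrier where they are.

Things in the scene. Friction and masses are not known exactly. Their poses are not given: they have to be found in the camera images.
- case: White steel control case standing fixed on the bench, 180 mm deep (x), 270 mm wide (y), 70 mm high; origin under its centre, x pointing away from the robot at zero turn, y along the key row towards the green lamp. A black strip on its top carries the row of four identical grey keys, 35 mm to the -x side of the middle; a green lamp, 20 mm across and 15 mm high, stands at the +y end of the row, 42 mm from the centre of the nearest key.
- cap1: Cap of the key beside the green lamp: grey block 34 mm (x) by 28 mm (y), keys 52 mm apart; origin at the centre of its top face, z up, axes as the case's. A released cap's top stands 16 mm above the case top (86 mm above the bench); the latched one stands about 5 mm lower.
- key1 (a joint): Downward travel of the key beside the green lamp, m: 0 fully up, 0.010 bottomed. A spring pushes it up with 3 N at the top plus 0.4 N per mm. A released key starts to sink at 3 N and comes back up when let go. The latched key rests near 0.005, starts to sink only at about 5 N, lets go of its latch when pushed past about 0.008 (6.2 N; push it to the bottom, 7 N, to be sure) and then rises to 0 as the finger withdraws. Which key is latched changes from run to run.
- cap2: Cap of the second key from the lamp; like cap1 in every way.
- key2 (a joint): Downward travel of the second key from the lamp, m; like key1.
- cap3: Cap of the third key from the lamp; like cap1 in every way.
- key3 (a joint): Downward travel of the third key from the lamp, m; like key1.
- cap4: Cap of the key farthest from the lamp; like cap1 in every way.
- key4 (a joint): Downward travel of the key farthest from the lamp, m; like key1.
- jar: Bystander: small closed jar, blue cap, 36 mm across, 42 mm high, standing on the case behind the keys; origin under its centre.
- driver: Bystander: screwdriver with yellow handle, 170 mm long, up to about 30 mm thick, lying on the bench beyond the case; origin under its middle, x along it.
- carrier: Bystander: flat sample carrier, black with a clear lid, 79 mm square, 28 mm high, lying on the bench at the case's end away from the lamp; origin under its centre.

How it is judged:
By the outcome, as a careful person would: the job done as asked, in the order asked, and still so for the second after the job is handed in, with the robot touching nothing.
It also fails if it takes over 48 s, if anything falls off the work surface, if the arm or the gripper's body presses on something with over 40 N, if the wrist force passes 120 N, or if a joint passes its speed limit or range.

ROBOT

A 7-joint arm with a two-finger parallel gripper is mounted at the origin on the work surface. World frame = base frame: x ahead of the robot, y to its left, z up, the work surface at z = 0. Lengths are in mm, angles in rad, forces in N, time in s.
With the tool pointing down it reaches from about 400 to 850 mm from the base axis. Payload 6.9 kg.
Tool frame: the origin (TCP) lies at the very end of the fingers, on their centre line; the grasp point (between the pads) lies 19 mm behind it; z points along the fingers, y is the direction in which the jaws open and shut (so a half turn about z gives the same grasp; the last joint's range is limited). The gripper opens to 85 mm and grips with 20 to 120 N. Pads are 22 mm wide; open, the fingers measure 114 mm over their backs; the gripper's body (76 mm by 85 mm) begins 54 mm behind the grasp point. The pads swing forward as they close: fully open they stand 13 mm farther back than shut.
Start: joints at [-1.131, 0.507, -0.238, 1.5, 0.126, 1.149, -0.155], TCP at [205.381, 590.28, 231.275] pointing down, gripper open.
Joint ranges: [-3.08, 3.08], [-0.24, 2.05], [-1.43, 1.35], [0, 2.5], [-1.52, 4.66], [0.17, 1.96], [-2.89, 2.89]. Speed limits (rad/s): [2.39, 2.39, 3.14, 3.14, 3.14, 3.14, 3.14].

INTERFACE

Orientations are given as a unit quaternion [x, y, z, w].
In Python, from bench import * gives the robot as it stands.
- The arm moves only by the tool arm_command, never from a script. Its argument "increments" is text: rows parted by semicolons, each of 7 numbers parted by spaces: the shift along the tool's x, y, z in mm, then the turn, a rotation vector about the tool's x, y, z in degrees, then the finger opening in mm, from 0 to 85.4. A call has exactly 10 rows; each row shifts and turns the commanded pose from where the row before left it, along the tool's axes as they then stand; what a row does not reach is not made up. A row lasts 1/8 s, in which the tool goes at most 62.5 mm and 10.7 degrees, less where a joint would pass 70% of its speed; a pose out of reach is approached as far as the arm can. A call with a gripper value outside its range is refused whole. The fingers move at their own pace and stop on an object; the grip force is fixed at half the most. Time passes only in rows, so rows that do not move let the fingers close, or fill a call up. It gives the time, the measured TCP pose, the force and the opening at its end, in the units of the state.
- sense(): the state, without advancing time (a new reading comes with each control period).
- read_camera(name): name is "scene" or "top" or "wrist"; returns the picture (384x512x3 uint8, red, green, blue); there is no depth.
- camera_params(name): a dict with "intrinsics" (3x3 intrinsics, pixels), "world_to_cam" (4x4, takes a point from world to camera coordinates). Camera axes: x right, y up, looking along -z (the intrinsics and any distortion apply to the point x, -y, -z); pixel columns grow to the right and rows downward; lengths in mm; the calibration is good to about 2 mm. A picture is of the moment at which its call begins: read the wrist's pose just before it. camera_params takes no time and is no camera call; for the wrist camera it gives the pose at the moment of the call.
- finish_job(): hands the job in, once; it reports no verdict.
The state is a dict: "t": time; "joint_pos": joint angles; "qvel": joint speeds; "tau": joint torques, N m; "tool_pos": TCP position; "eef_rot": TCP orientation; "contact_force": force on the tool from outside, world axes, zero at the start; "moment": the same for the moment, N m; "finger_gap": finger opening in mm.
Only numpy, scipy, OpenCV 4.12 (cv2) and the standard library are available. Lean on these libraries where they do the work, as an engineer would, in place of code of your own. Each camera call takes 0.05 s, during which the arm holds its last target.

## Working session

There is one attempt and no reset: what is moved stays moved. The work goes in short steps, Python scripts to look and compute and a tool call to move; the robot and the scene stay as the last step left them, time stands still between calls to the robot, and variables do not carry over. Pictures are saved under pics/ and viewed, and the job is handed in when it is done.

Besides the shell and the picture viewer there is one more tool, called as name(argument=value, ...), one argument or row to a line, values as JSON. arm_command: Moves the arm, as the interface text tells. Its arguments: {"type":"object","properties":{"increments":{"type":"string"}},"required":["increments"]}

```bash
mkdir -p pics; ls
python3 - <<'E'
from bench import *
import cv2
print(sense())
for n in("scene","top"):
    im=read_camera(n);cv2.imwrite(f"pics/{n}0.png",im[:,:,::-1])
    print(n,camera_params(n))
E
```

```text
pics
{'t': 0.0, 'joint_pos': array([-1.13046441,  0.50835832, -0.2374968 ,  1.50116146,  0.1256915 ,
        1.14892964, -0.15477779]), 'qvel': array([ 7.44260741e-05, -7.56776802e-04, -5.25598344e-04,  1.77384113e-04,
        1.45579735e-03,  5.21284717e-05,  1.73739320e-04]), 'tau': array([-1.43945354e-04, -6.20593786e+01, -2.18652159e+00, -2.49644101e+01,
        1.28568974e-02,  1.21424982e-02,  1.14488003e-05]), 'tool_pos': array([205.29534395, 589.76065529, 230.40612779]), 'eef_rot': array([ 1.66627599e-01,  9.86019457e-01, -9.25070098e-04, -1.33563436e-04]), 'contact_force': array([-0.44564669,  0.61886675,  0.05305564]), 'moment': array([-0.01548648,  0.04696197,  0.01502166]), 'finger_gap': 85.24637649192907}
scene {'intrinsics': array([[491.30424164,   0.        , 258.990021  ],
       [  0.        , 491.30424164, 195.68885746],
       [  0.        ,   0.        ,   1.        ]]), 'world_to_cam': array([[ 2.41887051e-01,  9.70257940e-01,  9.49656033e-03,
        -1.00907076e+02],
       [-8.08331442e-01,  1.96085219e-01,  5.55113382e-01,
         4.62263989e+02],
       [ 5.36741031e-01, -1.41951107e-01,  8.31720475e-01,
        -1.37997005e+03],
       [ 0.00000000e+00,  0.00000000e+00,  0.00000000e+00,
         1.00000000e+00]])}
top {'intrinsics': array([[380.70877602,   0.        , 253.27442275],
       [  0.        , 380.70877602, 198.32623149],
       [  0.        ,   0.        ,   1.        ]]), 'world_to_cam': array([[ 2.05614626e-01, -9.78631544e-01, -1.71106801e-03,
        -1.40413961e+02],
       [ 9.56602418e-01,  2.00616699e-01,  2.11340375e-01,
        -5.94608786e+02],
       [-2.06481088e-01, -4.50914838e-02,  9.77411028e-01,
        -6.98823155e+02],
       [ 0.00000000e+00,  0.00000000e+00,  0.00000000e+00,
         1.00000000e+00]])}
```

View pics/scene0.png

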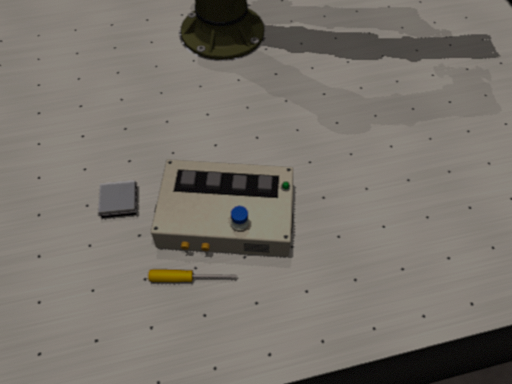

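View pics/top0.png

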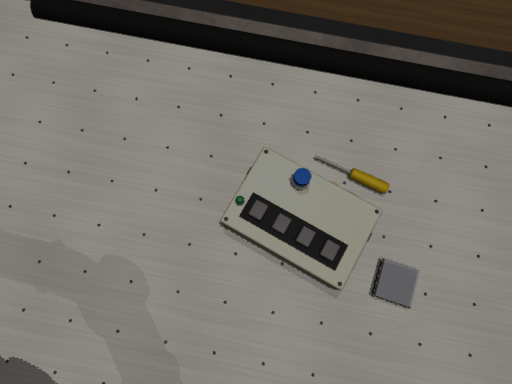

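The top view shows the case at about (300,217), the green lamp at (240,200), and four keys running from (258,210) to (330,250). I'll enlarge both views.

Run:
```python
import cv2
a=cv2.imread("pics/top0.png")[140:300,210:370];cv2.imwrite("pics/top0c.png",cv2.resize(a,(800,800),interpolation=cv2.INTER_CUBIC)[:600])
b=cv2.imread("pics/scene0.png")[150:260,145:305];cv2.imwrite("pics/scene0c.png",cv2.resize(b,(800,550),interpolation=cv2.INTER_CUBIC))
```

```text
(no output)
```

View pics/top0c.png

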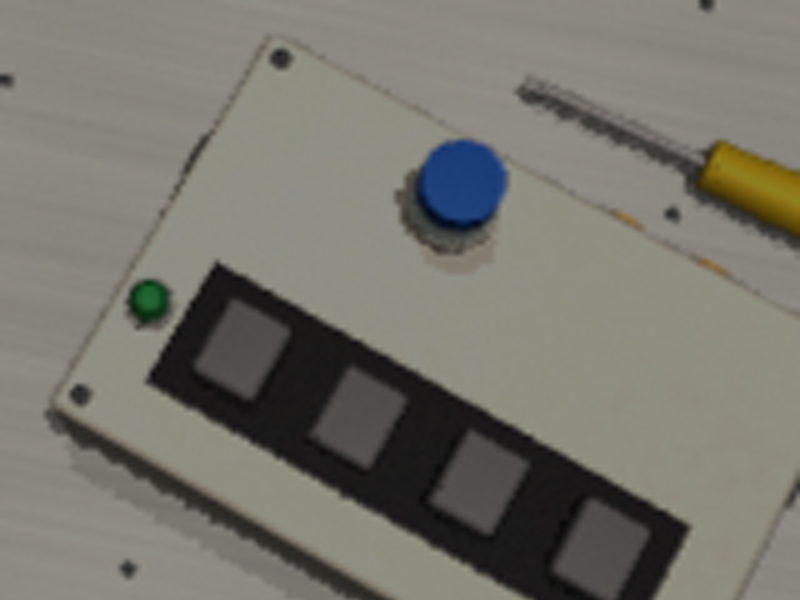

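View pics/scene0c.png

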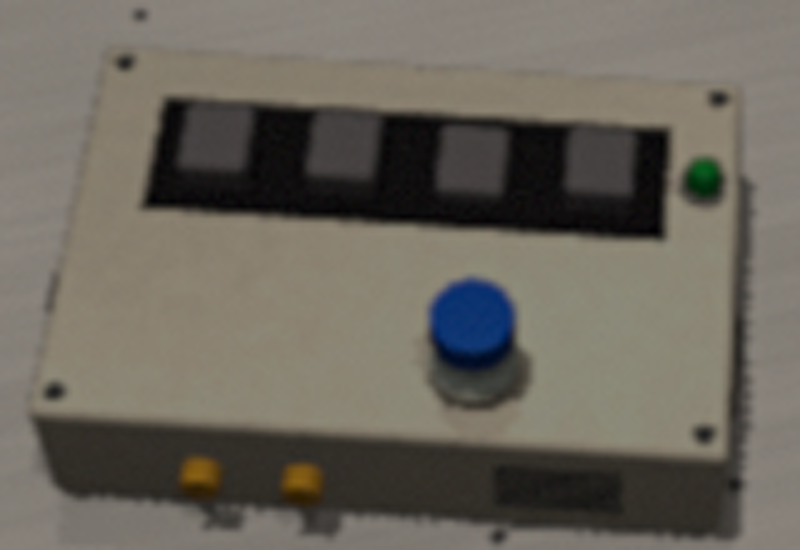

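The top crop puts the key centres at (242,350), (358,417), (479,482) and (600,549), with the lamp at the upper left. In the scene crop they're at (600,161), (472,160), (344,144) and (215,136). The second key from the lamp sits about 7 crop px below the line of the others, so key2 is probably the latched one. Next I'll locate the keys.

```bash
cat > h.py <<'E'
import numpy as np, cv2
from bench import *
def ray(cp,u,v):
    K=cp["intrinsics"];T=cp["world_to_cam"];R=T[:3,:3];c=-R.T@T[:3,3]
    d=np.array([(u-K[0,2])/K[0,0],-(v-K[1,2])/K[1,1],-1.]);return c,R.T@d
def at(cp,u,v,z):
    c,d=ray(cp,u,v);return c+d*(z-c[2])/d[2]
def proj(cp,p):
    T=cp["world_to_cam"];K=cp["intrinsics"];q=T[:3,:3]@np.asarray(p,float)+T[:3,3]
    return np.array([K[0,2]+K[0,0]*q[0]/-q[2],K[1,2]+K[1,1]*q[1]/q[2]])
E
python3 - <<'E'
from h import *
np.set_printoptions(precision=1,suppress=True)
t=camera_params("top");s=camera_params("scene")
T=[(242,350),(358,417),(479,482),(600,549)];S=[(600,161),(472,160),(344,144),(215,136)]
for i in range(4):
    z=81 if i==1 else 86
    print(at(t,T[i][0]/5+210-.4,T[i][1]/5+140-.4,z),at(s,S[i][0]/5+145-.4,S[i][1]/5+150-.4,z))
print("lamp",at(t,149/5+209.6,300/5+139.6,82),at(s,703/5+144.6,175/5+149.6,82))
print("jar",at(t,463/5+209.6,185/5+139.6,112),at(s,472/5+144.6,322/5+149.6,112))
for p in [(275,38),(55,398)]: print("corner top",at(t,p[0]/5+209.6,p[1]/5+139.6,70))
for p in [(107,48),(740,88),(727,458),(35,412)]: print("corner sc",at(s,p[0]/5+144.6,p[1]/5+149.6,70))
c=sense();print(c["tool_pos"])
from scipy.spatial.transform import Rotation as R
print(R.from_quat(c["eef_rot"]).as_matrix())
E
```

```text
[586.1 -29.8  86. ] [588.6 -32.   86. ]
[570.5 -78.8  81. ] [572.5 -81.2  81. ]
[ 554.7 -128.3   86. ] [ 556.2 -130.3   86. ]
[ 539.1 -177.5   86. ] [ 540.  -180.2   86. ]
lamp [598.8   9.8  82. ] [602.4   7.4  82. ]
jar [660.8 -99.6 112. ] [ 666.3 -101.6  112. ]
corner top [718.8 -16.2  70. ]
corner top [555.2  38.5  70. ]
corner sc [ 472.  -216.8   70. ]
corner sc [555.2  37.5  70. ]
corner sc [722.7 -16.3  70. ]
corner sc [ 640.8 -268.1   70. ]
[205.3 589.9 230.5]
[[-0.9  0.3 -0. ]
 [ 0.3  0.9 -0. ]
 [-0.  -0.  -1. ]]
```

Key spacing comes out at 51.7 mm against the stated 52, and the two cameras agree to 2–3 mm. The row runs along (0.307, 0.952), which the tool's y axis already matches within about 1°. I'll move above key1 and close the fingers on the way.

arm_command(
  increments="-15 -12 0 0 0 0 0;-28 -23 0 0 0 0 0;-30 -25 0 0 0 0 0;-30 -25 0 0 0 0 0;-30 -25 0 0 0 0 0;-30 -25 0 0 0 0 0;-30 -25 0 0 0 0 0;-30 -25 0 0 0 0 0;-30 -25 0 0 0 0 0;-30 -25 0 0 0 0 0",
)

```text
t: 1.35
tool_pos: [396.0, 272.6, 231.3]
eef_rot: [0.167, 0.986, -0.0, 0.0]
contact_force: [0.1, 1.1, 0.3]
finger_gap: 0.1
```

arm_command(
  increments="-30 -25 5 0 0 0 0;-30 -25 10 0 0 0 0;-30 -25 10 0 0 0 0;-30 -25 10 0 0 0 0;-30 -25 10 0 0 0 0;-30 -25 10 0 0 0 0;-30 -25 10 0 0 0 0;-30 -25 10 0 0 0 0;-27 -16 10 0 0 0 0;-14 -10 5 0 0 0 0",
)

```text
t: 2.6
tool_pos: [586.3, -33.2, 140.7]
eef_rot: [0.168, 0.986, -0.0, -0.0]
contact_force: [0.4, -0.0, -0.6]
finger_gap: 0.1
```

Run:
```python
from h import *
from scipy.spatial.transform import Rotation as R
np.set_printoptions(precision=2,suppress=True)
c=sense();print(c["t"],c["tool_pos"],c["contact_force"],c["finger_gap"]);M=R.from_quat(c["eef_rot"]).as_matrix();print(M)
print(M.T@(np.array([587.3,-30.9,100])-c["tool_pos"]))
im=read_camera("wrist");cp=camera_params("wrist");cv2.imwrite("pics/w1.png",im[:,:,::-1])
for p in [(587.3,-30.9,86),(571.5,-80,81),(555.5,-129.3,86)]:print(proj(cp,p))
```

```text
2.6 [586.28 -33.23 140.67] [ 0.38 -0.05 -0.63] 0.11452568290547448
[[-0.94  0.33 -0.  ]
 [ 0.33  0.94 -0.  ]
 [ 0.   -0.   -1.  ]]
[-0.22  2.58 40.67]
[262.89 215.85]
[184.2  214.73]
[102.2  219.47]
```

View pics/w1.png

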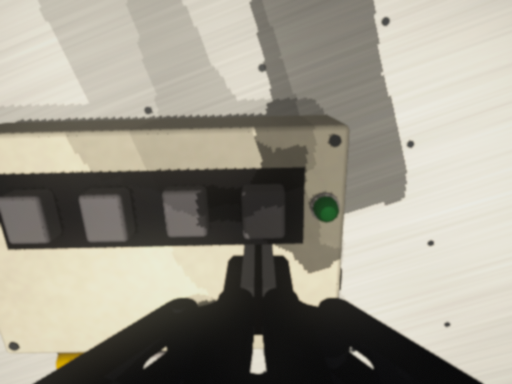

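The wrist view shows caps at about (264,212), (185,213), (103,218) and (26,219), within 1–4 px (≤2 mm) of my predictions. Descending to just above key1.

arm_command(
  increments="0 1.3 5 0 0 0 0;0 1.3 8 0 0 0 0;0 0 8 0 0 0 0;0 0 8 0 0 0 0;0 0 8 0 0 0 0;0 0 6 0 0 0 0;0 0 4 0 0 0 0;0 0 2.5 0 0 0 0;0 0 0.5 0 0 0 0;0 0 0 0 0 0 0",
)

```text
t: 3.9
tool_pos: [587.6, -28.0, 91.4]
eef_rot: [0.167, 0.986, 0.0, 0.0]
contact_force: [0.3, 0.0, -0.2]
finger_gap: -0.1
```

arm_command(
  increments="0 0 0.3 0 0 0 0;0 0 0.3 0 0 0 0;0 0 0.3 0 0 0 0;0 0 0.3 0 0 0 0;0 0 0.3 0 0 0 0;0 0 0.3 0 0 0 0;0 0 0.3 0 0 0 0;0 0 0.3 0 0 0 0;0 0 0.3 0 0 0 0;0 0 0.3 0 0 0 0",
)

```text
t: 5.15
tool_pos: [587.4, -28.0, 88.3]
eef_rot: [0.167, 0.986, -0.0, 0.0]
contact_force: [-0.0, 0.9, -0.9]
finger_gap: 0.0
```

arm_command(
  increments="0 -1 0 0 0 0 0;0 -1 0 0 0 0 0;0 0 0.3 0 0 0 0;0 0 0.3 0 0 0 0;0 0 0.3 0 0 0 0;0 0 0.3 0 0 0 0;0 0 0.3 0 0 0 0;0 0 0.3 0 0 0 0;0 0 0 0 0 0 0;0 0 0 0 0 0 0",
)

```text
t: 6.4
tool_pos: [586.8, -29.9, 86.5]
eef_rot: [0.167, 0.986, -0.0, -0.0]
contact_force: [-0.0, 0.8, -0.5]
finger_gap: -0.1
```

arm_command(
  increments="0 0 0.2 0 0 0 0;0 0 0.2 0 0 0 0;0 0 0.2 0 0 0 0;0 0 0.2 0 0 0 0;0 0 0.2 0 0 0 0;0 0 0.2 0 0 0 0;0 0 0.2 0 0 0 0;0 0 0.1 0 0 0 0;0 0 0 0 0 0 0;0 0 0 0 0 0 0",
)

```text
t: 7.65
tool_pos: [586.8, -29.9, 85.0]
eef_rot: [0.167, 0.986, -0.0, -0.0]
contact_force: [-0.4, -0.3, 3.6]
finger_gap: 0.0
```

Run:
```python
from h import *
c=sense();print(c["tool_pos"],c["contact_force"])
```

```text
[586.77788201 -29.91324522  84.98913439] [-0.37773768 -0.27770318  3.55714496]
```

Contact at 3.6 N with z 85.0 means key1 is down about 1 mm, a light tap. Lifting and moving to key2.

arm_command(
  increments="0 0 -5 0 0 0 0;0 0 -5 0 0 0 0;0 0 -3 0 0 0 0;0 -10 0 0 0 0 0;-0.6 -16 0 0 0 0 0;-0.6 -16 0 0 0 0 0;0 -9.5 0 0 0 0 0;0 0 4 0 0 0 0;0 0 4 0 0 0 0;0 0 2 0 0 0 0",
)

```text
t: 8.9
tool_pos: [571.0, -78.1, 87.5]
eef_rot: [0.166, 0.986, 0.0, -0.0]
contact_force: [0.3, -0.5, 0.2]
finger_gap: 0.3
```

arm_command(
  increments="0 0 0.3 0 0 0 0;0 0 0.3 0 0 0 0;0 0 0.3 0 0 0 0;0 0 0.3 0 0 0 0;0 0 0.3 0 0 0 0;0 0 0.3 0 0 0 0;0 0 0.3 0 0 0 0;0 0 0.3 0 0 0 0;0 0 0.3 0 0 0 0;0 0 0 0 0 0 0",
)

```text
t: 10.15
tool_pos: [571.0, -78.9, 85.3]
eef_rot: [0.167, 0.986, -0.0, -0.0]
contact_force: [-0.8, 0.3, 0.6]
finger_gap: 0.0
```

There's no real force at 85.3, so key2 is lower, as expected. Continuing down.

arm_command(
  increments="0 0 0.4 0 0 0 0;0 0 0.4 0 0 0 0;0 0 0.4 0 0 0 0;0 0 0.4 0 0 0 0;0 0 0.4 0 0 0 0;0 0 0.4 0 0 0 0;0 0 0.4 0 0 0 0;0 0 0.4 0 0 0 0;0 0 0.1 0 0 0 0;0 0 0 0 0 0 0",
)

```text
t: 11.4
tool_pos: [571.0, -78.9, 82.0]
eef_rot: [0.167, 0.986, -0.0, -0.0]
contact_force: [-0.1, 0.4, 0.8]
finger_gap: -0.2
```

arm_command(
  increments="0 0 0.1 0 0 0 0;0 0 0.1 0 0 0 0;0 0 0.1 0 0 0 0;0 0 0.1 0 0 0 0;0 0 0.1 0 0 0 0;0 0 0.1 0 0 0 0;0 0 0.1 0 0 0 0;0 0 0.1 0 0 0 0;0 0 0 0 0 0 0;0 0 0 0 0 0 0",
)

```text
t: 12.65
tool_pos: [571.0, -79.0, 81.2]
eef_rot: [0.167, 0.986, -0.0, 0.0]
contact_force: [0.3, 1.0, 1.0]
finger_gap: -0.1
```

arm_command(
  increments="0 0 0.1 0 0 0 0;0 0 0.1 0 0 0 0;0 0 0.1 0 0 0 0;0 0 0.1 0 0 0 0;0 0 0.1 0 0 0 0;0 0 0.1 0 0 0 0;0 0 0 0 0 0 0;0 0 0 0 0 0 0;0 0 0 0 0 0 0;0 0 0 0 0 0 0",
)

```text
t: 13.9
tool_pos: [571.0, -78.9, 80.9]
eef_rot: [0.167, 0.986, -0.0, 0.0]
contact_force: [-2.1, 1.2, 6.6]
finger_gap: -0.1
```

Key2 gives firm contact at z 80.9, so it's latched at about 5 mm and has barely moved. Lifting off to key3.

arm_command(
  increments="0 0 -5 0 0 0 0;0 0 -7 0 0 0 0;0 0 -4 0 0 0 0;0 -10 0 0 0 0 0;-0.8 -16 0 0 0 0 0;-0.8 -16 0 0 0 0 0;0 -10.3 0 0 0 0 0;0 0 4 0 0 0 0;0 0 4 0 0 0 0;0 0 1.5 0 0 0 0",
)

```text
t: 15.15
tool_pos: [555.3, -128.0, 86.6]
eef_rot: [0.166, 0.986, 0.0, -0.0]
contact_force: [-0.1, -0.0, 0.0]
finger_gap: 0.2
```

arm_command(
  increments="0 0 0.3 0 0 0 0;0 0 0.3 0 0 0 0;0 0 0.3 0 0 0 0;0 0 0.3 0 0 0 0;0 0 0.2 0 0 0 0;0 0 0.1 0 0 0 0;0 0 0.1 0 0 0 0;0 0 0.1 0 0 0 0;0 0 0 0 0 0 0;0 0 0 0 0 0 0",
)

```text
t: 16.4
tool_pos: [555.4, -128.8, 85.4]
eef_rot: [0.167, 0.986, 0.0, 0.0]
contact_force: [0.4, 0.8, 2.6]
finger_gap: -0.2
```

arm_command(
  increments="0 0 0.1 0 0 0 0;0 0 0.1 0 0 0 0;0 0 0.1 0 0 0 0;0 0 0.1 0 0 0 0;0 0 0 0 0 0 0;0 0 0 0 0 0 0;0 0 0 0 0 0 0;0 0 0 0 0 0 0;0 0 0 0 0 0 0;0 0 0 0 0 0 0",
)

```text
t: 17.65
tool_pos: [555.4, -128.8, 85.0]
eef_rot: [0.167, 0.986, 0.0, 0.0]
contact_force: [1.0, 2.2, 3.2]
finger_gap: -0.0
```

arm_command(
  increments="0 0 -5 0 0 0 0;0 0 -5 0 0 0 0;0 0 -3 0 0 0 0;0 -10 0 0 0 0 0;-0.5 -16 0 0 0 0 0;-0.5 -16 0 0 0 0 0;0 -10 0 0 0 0 0;0 0 4 0 0 0 0;0 0 4 0 0 0 0;0 0 2.5 0 0 0 0",
)

```text
t: 18.9
tool_pos: [539.3, -177.5, 87.0]
eef_rot: [0.166, 0.986, 0.0, -0.0]
contact_force: [0.3, -0.2, -0.3]
finger_gap: 0.0
```

arm_command(
  increments="0 0 0.4 0 0 0 0;0 0 0.4 0 0 0 0;0 0 0.3 0 0 0 0;0 0 0.3 0 0 0 0;0 0 0.2 0 0 0 0;0 0 0.2 0 0 0 0;0 0 0.1 0 0 0 0;0 0 0.1 0 0 0 0;0 0 0 0 0 0 0;0 0 0 0 0 0 0",
)

```text
t: 20.15
tool_pos: [539.2, -178.3, 85.5]
eef_rot: [0.167, 0.986, -0.0, 0.0]
contact_force: [-1.2, 0.4, 3.0]
finger_gap: -0.1
```

arm_command(
  increments="0 0 0.1 0 0 0 0;0 0 0.1 0 0 0 0;0 0 0.1 0 0 0 0;0 0 0.1 0 0 0 0;0 0 0.1 0 0 0 0;0 0 0 0 0 0 0;0 0 0 0 0 0 0;0 0 0 0 0 0 0;0 0 0 0 0 0 0;0 0 0 0 0 0 0",
)

```text
t: 21.4
tool_pos: [539.2, -178.3, 85.0]
eef_rot: [0.167, 0.986, -0.0, 0.0]
contact_force: [0.0, 0.9, 3.7]
finger_gap: 0.1
```

arm_command(
  increments="0 0 -8 0 0 0 0;0 0 -15 0 0 0 0;0 0 -15 0 0 0 0;0 0 -15 0 0 0 0;0 10 0 0 0 0 0;0.6 20 0 0 0 0 0;0.6 20 0 0 0 0 0;0.6 20 0 0 0 0 0;0.6 20 0 0 0 0 0;0 14 0 0 0 0 0",
)

```text
t: 22.65
tool_pos: [571.5, -77.3, 137.8]
eef_rot: [0.166, 0.986, 0.0, -0.0]
contact_force: [-0.0, -0.9, -0.7]
finger_gap: 0.1
```

Run:
```python
from h import *
c=sense();print(c["t"],c["tool_pos"],c["contact_force"])
cp=camera_params("wrist");im=read_camera("wrist");cv2.imwrite("pics/w2.png",im[:,:,::-1])
b=read_camera("scene");b=b[150:260,145:305,::-1];cv2.imwrite("pics/scene2c.png",cv2.resize(b,(800,550),interpolation=cv2.INTER_CUBIC))
```

```text
22.65 [571.50725004 -77.33917138 137.84586544] [-0.02344659 -0.91905161 -0.74626009]
```

View pics/w2.png

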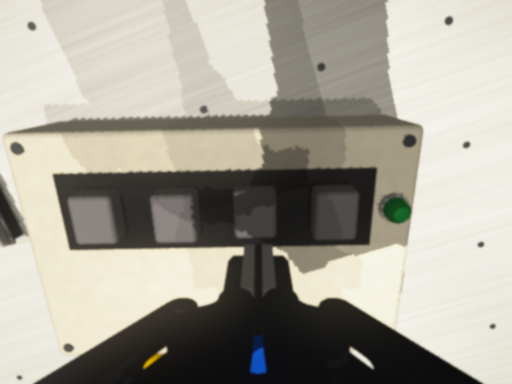

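View pics/scene2c.png

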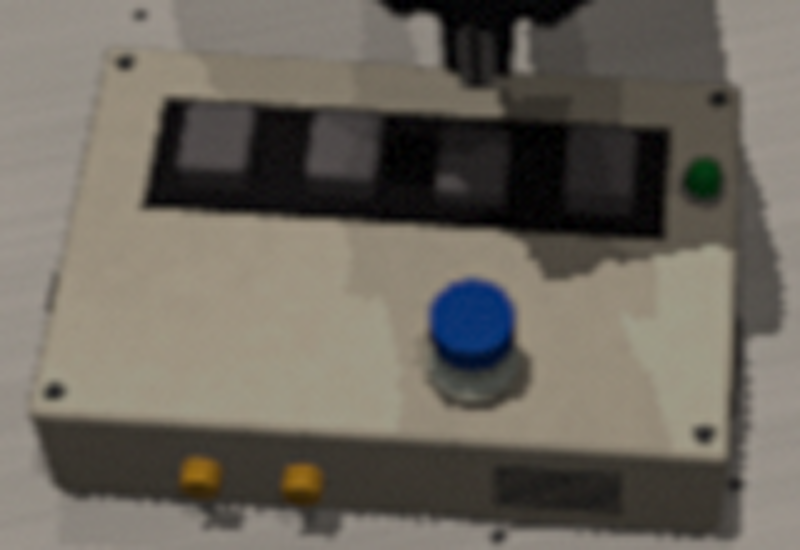

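In the wrist view key2, at (255,212), still looks smaller and lower than its neighbours, while the other three are up. It's still latched, so I'll press it to the bottom.

arm_command(
  increments="0 -3 6 0 0 0 0;0 0 10 0 0 0 0;0 0 10 0 0 0 0;0 0 10 0 0 0 0;0 0 9 0 0 0 0;0 0 5 0 0 0 0;0 0 2 0 0 0 0;0 0 1 0 0 0 0;0 0 0 0 0 0 0;0 0 0 0 0 0 0",
)

```text
t: 24.0
tool_pos: [570.2, -82.1, 85.2]
eef_rot: [0.167, 0.986, -0.0, 0.0]
contact_force: [-0.4, 1.1, 0.2]
finger_gap: 0.2
```

arm_command(
  increments="0 0 0.8 0 0 0 0;0 0 0.8 0 0 0 0;0 0 0.8 0 0 0 0;0 0 0.8 0 0 0 0;0 0 0.8 0 0 0 0;0 0 0.8 0 0 0 0;0 0 0.8 0 0 0 0;0 0 0.5 0 0 0 0;0 0 0 0 0 0 0;0 0 0 0 0 0 0",
)

```text
t: 25.25
tool_pos: [570.1, -82.1, 79.4]
eef_rot: [0.167, 0.986, -0.0, 0.0]
contact_force: [-1.6, 0.5, 5.7]
finger_gap: -0.3
```

arm_command(
  increments="0 0 0.6 0 0 0 0;0 0 0.6 0 0 0 0;0 0 0.6 0 0 0 0;0 0 0.6 0 0 0 0;0 0 0.6 0 0 0 0;0 0 0.3 0 0 0 0;0 0 0.2 0 0 0 0;0 0 0.2 0 0 0 0;0 0 0 0 0 0 0;0 0 0 0 0 0 0",
)

```text
t: 26.5
tool_pos: [570.1, -82.1, 76.1]
eef_rot: [0.167, 0.986, -0.0, 0.0]
contact_force: [-2.6, -0.1, 9.9]
finger_gap: -0.2
```

arm_command(
  increments="0 0 0.2 0 0 0 0;0 0 0.2 0 0 0 0;0 0 0 0 0 0 0;0 0 0 0 0 0 0;0 0 0 0 0 0 0;0 0 0 0 0 0 0;0 0 0 0 0 0 0;0 0 0 0 0 0 0;0 0 0 0 0 0 0;0 0 0 0 0 0 0",
)

```text
t: 27.75
tool_pos: [570.1, -82.1, 76.1]
eef_rot: [0.167, 0.986, -0.0, 0.0]
contact_force: [-3.9, 0.8, 12.9]
finger_gap: 0.1
```

arm_command(
  increments="0 0 -2 0 0 0 0;0 0 -4 0 0 0 0;0 0 -6 0 0 0 0;0 0 -10 0 0 0 0;0 0 -10 0 0 0 0;0 0 -10 0 0 0 0;0 0 -10 0 0 0 0;0 0 -8 0 0 0 0;0 0 -2 0 0 0 0;0 0 0 0 0 0 0",
)

```text
t: 29.0
tool_pos: [570.0, -82.1, 136.8]
eef_rot: [0.167, 0.986, -0.0, -0.0]
contact_force: [-0.4, 0.3, -0.7]
finger_gap: -0.2
```

Run:
```python
from h import *
c=sense();print(c["t"],c["tool_pos"],c["contact_force"])
im=read_camera("wrist");cv2.imwrite("pics/w3.png",im[:,:,::-1])
b=read_camera("scene");b=b[150:260,145:305,::-1];cv2.imwrite("pics/scene3c.png",cv2.resize(b,(800,550),interpolation=cv2.INTER_CUBIC))
```

```text
29.0 [570.01483934 -82.093278   136.76661916] [-0.36222536  0.32826871 -0.70856139]
```

View pics/w3.png

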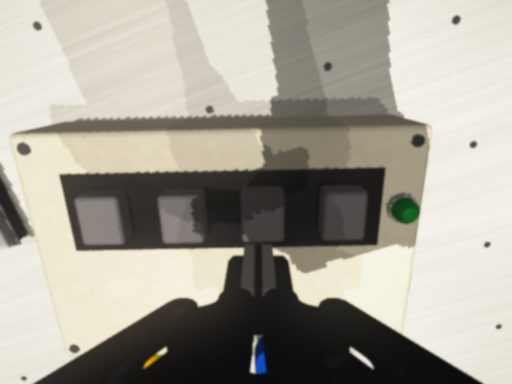

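View pics/scene3c.png

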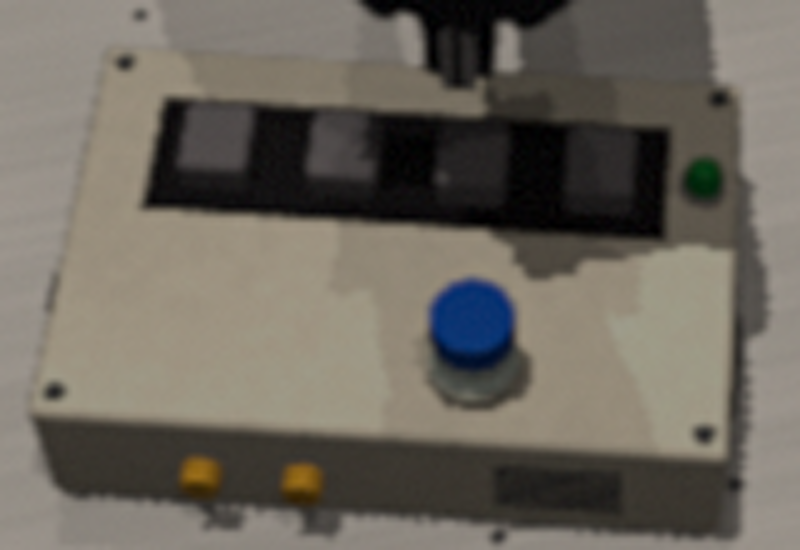

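In the wrist view key2, at (263,214), now spans rows ~187–243, level with the others, and the scene view agrees. The jar hasn't moved. Handing in.

```bash
python3 -c "
from bench import *
print(finish_job())"
```

```text
the job is handed in; nothing more can be done
None
```

I tapped the four keys in order from the lamp, then pressed the latched one (key2, second from the lamp) to the bottom, and it came up. I handed the job in at about 29 s of the 48 s allowed.

- **Taps:** Keys 1, 3 and 4 were each pushed about 1 mm, at 3.2–3.7 N. Key2 made contact at z 80.9 mm, about 5 mm lower than the others. The force there read 6.6 N, above the 5 N at which the key should start to sink. At that height it can't have moved more than a few tenths of a millimetre, and the force readings wander by about 1 N. The pictures afterwards showed it still latched.
- **Release:** I pressed key2 to z 76.1 mm, the bottom of its travel, at up to 12.9 N, then withdrew. The wrist picture then showed its cap the same size and height as the others.
- **Bystanders:** The jar is in the same place in the scene pictures before and after. The screwdriver and carrier were never approached, but the later crops don't show them whole, so I didn't check them by picture.

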